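Level the firing stand and build a crosswise crib of ceramic bars on it

TASK

Build the firing crib on the hinged stand. First push the wooden wedge under the middle of the stand plate's low edge until the ball of the level on the plate rests between its two black lines, and leave the wedge there. Then lay the two long bars square across the two rails, about 70 mm apart and evenly either side of the middle of the plate, and the two short bars crosswise on top of them, likewise about 70 mm apart and centred; the plate must still be level at the end, and the things standing round about stay where they are.

Things in the scene. Friction and masses are not known exactly. Their poses are not given: they have to be found in the camera images.
- plate_top (a point): centre of the top face of the hinged stand plate, midway between its rails. x points from the free low edge to the hinge, y along the rails, z out of the plate. Level, it lies 26 to 32 mm above the worktop (differs each run). Bar places: long bars along x at y = -35 and +35 mm, short bars along y at x = -35 and +35; bar centres 21 mm above this point on the rails, 35 mm in the next layer
- low_edge (a point): middle of the underside of the plate's low (-x) edge, 80 mm from plate_top; the wedge goes under here, pushed along the plate's +x. The plate starts about 0.055 rad down: this edge is then 7 to 13 mm above the worktop (16 to 22 when level; the hinge height differs each run and is not listed). The frame's two beams leave 120 mm free width between them
- level_ball (a joint): place of the black 12 mm ball in the white channel of the level, m along the plate's x: 0 = midway between the two black lines = level. Negative while the low edge is too low (-0.022 at the start), positive when too high; 0.4 m per rad of plate tilt (10 mm of wedge travel moves it about 6 mm). Settles within a second. Wholly between the lines within 4 mm either way
- wedge_grip (a point): centre of the grip block of the loose wooden wedge, 17 mm above its underside; block 28 long, 30 wide, 34 high, taken across the 30 mm width. x points to the nose, which is 94 mm ahead of this point and 3 mm high
- long_a_mid (a point): loose white ceramic firing bar, 130 long, 18 wide, 14 high, about 78 g; lies flat on the worktop at the start. Point: its centre, half-way up. x runs along its length, z up
- long_b_mid (a point): loose white ceramic firing bar, 130 long, 18 wide, 14 high, about 78 g; lies flat on the worktop at the start. Point: its centre, half-way up. x runs along its length, z up
- short_a_mid (a point): loose white ceramic firing bar, 100 long, 18 wide, 14 high, about 60 g; lies flat on the worktop at the start. Point: its centre, half-way up. x runs along its length, z up
- short_b_mid (a point): loose white ceramic firing bar, 100 long, 18 wide, 14 high, about 60 g; lies flat on the worktop at the start. Point: its centre, half-way up. x runs along its length, z up
- wedge: plain wooden wedge, 108 long, 30 wide, about 110 g; origin at the middle of its grip block's underside, x to the nose. Its slope rises evenly 1:4 from the 3 mm nose to 23 mm at the block, 14 mm ahead of the origin. Friction keeps it where it is left
- stand_plate: dark steel plate 160 (x) x 175 (y) x 10 mm, hinged along its rear (+x) edge to a fixed grey frame; origin on the hinge line, 80 mm along +x from plate_top and 10 mm lower. Two grey rails along y, 40 mm either side of plate_top, 140 long, 12 wide, 14 high. A white level channel, 92 long along x, stands at y = +88, its top 17 mm above the plate
- long_a: the bar of long_a_mid, origin under its centre. The bars lie side by side in front of the fixed furnace, whose sloping front (0.14 high) comes close to the straight way from them to the stand: carry them over it or round its near left corner
- long_b: the bar of long_b_mid, origin under its centre
- short_a: the bar of short_a_mid, origin under its centre
- short_b: the bar of short_b_mid, origin under its centre
- bur_block: bystander: brown block of burs, 52x108x58, beyond the stand; origin under its centre
- jaw_model: bystander: plaster jaw model, 48x61x24, left of the stand at the front; origin under its centre
- paste_pot: bystander: small lidded pot, 32 across, 21 high, right of the bars; origin under its centre
Things that resemble listed ones, but are neither listed nor needed, are in the scene too. Of the things like the wedge, leave any that is purple; of the rest the larger one is meant.

How it is judged (in metres and radians):
On the way, in this order (a step that is already met when the one before it is completed fails the run):
1. the plate rests on the wedge with the level's ball between its lines (value of joint level_ball between -0.004 and 0.004 m and contact force between wedge and stand_plate above 0.2 N), for 0.5 s.
2. the two long bars lie across the rails, the plate still level on the wedge (all of step 1 and ((y of long_a_mid in the frame of plate_top between 0.02 and 0.05 m and x of long_a_mid in the frame of plate_top between -0.018 and 0.018 m and z of long_a_mid in the frame of plate_top between 0.017 and 0.025 m and angle between the x axis of each of long_a_mid, long_b_mid and the x axis of plate_top, either way round below 0.17 rad and y of long_b_mid in the frame of plate_top between -0.05 and -0.02 m and x of long_b_mid in the frame of plate_top between -0.018 and 0.018 m and z of long_b_mid in the frame of plate_top between 0.017 and 0.025 m) or (y of long_a_mid in the frame of plate_top between -0.05 and -0.02 m and x of long_a_mid in the frame of plate_top between -0.018 and 0.018 m and z of long_a_mid in the frame of plate_top between 0.017 and 0.025 m and angle between the x axis of each of long_a_mid, long_b_mid and the x axis of plate_top, either way round below 0.17 rad and y of long_b_mid in the frame of plate_top between 0.02 and 0.05 m and x of long_b_mid in the frame of plate_top between -0.018 and 0.018 m and z of long_b_mid in the frame of plate_top between 0.017 and 0.025 m))), for 0.2 s.
At the end, for the whole second after the job is handed in: Level on the wedge: ball within 4 mm of mid. Both long bars on the rails, square within 10 degrees, one 20-50 mm to each side of the plate's middle, centred lengthways within 18 mm; both short bars crosswise on them, same limits; all at rest (all of step 2 and ((x of short_a_mid in the frame of plate_top between 0.02 and 0.05 m and y of short_a_mid in the frame of plate_top between -0.018 and 0.018 m and z of short_a_mid in the frame of plate_top between 0.031 and 0.039 m and angle between the x axis of each of short_a_mid, short_b_mid and the y axis of plate_top, either way round below 0.17 rad and x of short_b_mid in the frame of plate_top between -0.05 and -0.02 m and y of short_b_mid in the frame of plate_top between -0.018 and 0.018 m and z of short_b_mid in the frame of plate_top between 0.031 and 0.039 m) or (x of short_a_mid in the frame of plate_top between -0.05 and -0.02 m and y of short_a_mid in the frame of plate_top between -0.018 and 0.018 m and z of short_a_mid in the frame of plate_top between 0.031 and 0.039 m and angle between the x axis of each of short_a_mid, short_b_mid and the y axis of plate_top, either way round below 0.17 rad and x of short_b_mid in the frame of plate_top between 0.02 and 0.05 m and y of short_b_mid in the frame of plate_top between -0.018 and 0.018 m and z of short_b_mid in the frame of plate_top between 0.031 and 0.039 m)) and linear speed of each of long_a, long_b, short_a, short_b, wedge below 0.02 m/s); the robot touches nothing.
It fails at once if the bur block is shifted more than 20 mm (distance of bur_block from where it was at the start of the episode above 0.02 m).
It fails at once if the jaw model is shifted more than 20 mm (distance of jaw_model from where it was at the start of the episode above 0.02 m).
It fails at once if the paste pot is shifted more than 20 mm (distance of paste_pot from where it was at the start of the episode above 0.02 m).
It also fails if it takes over 72 s, if anything falls off the work surface, if the arm or the gripper's body presses on something with over 40 N, if the wrist force passes 120 N, or if a joint passes its speed limit or range.

ROBOT

A 6-joint arm with a two-finger parallel gripper is mounted at the origin on a cart in front of the work surface, level with it; the furniture and walls round the work are solid. World frame = base frame: x ahead of the robot, y to its left, z up, the work surface at z = 0. Lengths are in mm, angles in rad, forces in N, time in s.
With the tool pointing down it reaches from about 250 to 800 mm from the base axis. Payload 8.5 kg.
Tool frame: the origin (TCP) lies between the finger pads; the fingertips stand 25 mm ahead of it and the grasp point (between the pads) lies 6 mm ahead of it (r.finger_overhang is the distance from the TCP to the fingertips, in mm); z points along the fingers, y is the line along which they close (so a half turn about z gives the same grasp; the last joint's range is limited). The gripper opens to 85 mm and grips with 20 to 120 N. Pads are 22 mm wide; open, the fingers measure 114 mm over their backs; the gripper's body (76 mm by 85 mm) begins 54 mm behind the grasp point. The pads swing forward as they close: fully open they stand 13 mm farther back than shut.
Start: joints at [-1.141, 0.238, -0.013, 1.319, 0, 1.571], TCP at [218.743, -477.214, 256.276] pointing down, gripper open.
Joint ranges: [-2.66, 2.66], [-1.03, 1.9], [-1.14, 1.46], [-1.82, 2.27], [-1.45, 1.34], [-3.14, 3.14]. Speed limits (rad/s): [2.22, 2.22, 2.79, 3.14, 3.14, 3.14].

INTERFACE

Orientations are given as [roll, pitch, yaw] about the fixed x, y, z axes, in that order (R = Rz(yaw) Ry(pitch) Rx(roll)).
In Python, from rig import r gives the robot as it stands.
- The arm moves only by the tool arm_command, never from a script. Its argument "deltas" is a list of rows, each a list of 5 numbers: the shift along the tool's x, y, z in mm, then the turn about the tool's z in rad, then the finger opening in mm, from 0 to 85.4. A call has 1 to 20 rows; each row shifts and turns the commanded pose from where the row before left it, along the tool's axes as they then stand; what a row does not reach is not made up. A row lasts 1/12 s, in which the tool goes at most 41.7 mm and 7.16 degrees, less where a joint would pass 70% of its speed; a pose out of reach is approached as far as the arm can. A call is refused whole if a number of a shift passes 41.7 or a number of a turn 0.125, either way. A call with a gripper value outside its range is refused whole. The fingers move at their own pace and stop on an object; "grip_force" is the grip in N (left out, the last holds). Time passes only in rows, so rows that do not move let the fingers close. It gives the time, the measured TCP pose, the force, the opening and the grip force at its end, in the units of the state.
- r.state(): the state, without advancing time (a new reading comes with each control period).
- r.read_camera(name): name is "side" or "top" or "wrist"; returns the picture (384x512x3 uint8, blue, green, red); there is no depth.
- r.camera_info(name): a dict with "camera_matrix" (3x3 intrinsics, pixels), "pose" (4x4, takes a point from camera to world coordinates). Camera axes: x right, y up, looking along -z (the intrinsics and any distortion apply to the point x, -y, -z); pixel columns grow to the right and rows downward; lengths in mm; the calibration is good to about 2 mm. A picture is of the moment at which its call begins: read the wrist's pose just before it. camera_info takes no time and is no camera call; for the wrist camera it gives the pose at the moment of the call.
- r.close_job(): hands the job in; it is judged then, once.
The state is a dict: "clock": time; "joints": joint angles; "dq": joint speeds; "joint_torque": joint torques, N m; "tool_pos": TCP position; "eef_rot": TCP orientation; "wrist_force": force on the tool from outside, world axes, zero at the start; "moment": the same for the moment, N m; "width": finger opening in mm; "finger_force": force on a finger pad.
Only numpy, scipy, OpenCV 4.12 (cv2) and the standard library are available. Lean on these libraries where they do the work, as an engineer would, in place of code of your own. Each camera call takes 0.05 s, during which the arm holds its last target. There are 200 camera calls.

## Working session

There is one attempt and no reset: what is moved stays moved. The work goes in short steps, Python scripts to look and compute and a tool call to move; the robot and the scene stay as the last step left them, time stands still between calls to the robot, and variables do not carry over. Pictures are saved under pics/ and viewed, at most 10 in all, crops included, and the job is handed in when it is done.

Besides the shell and the picture viewer there is one more tool, called after "Call:" as name(argument=value, ...) on one line, values as JSON. arm_command: Moves the arm, as the interface text tells. Its arguments: {"type":"object","properties":{"deltas":{"type":"array","items":{"type":"array","items":{"type":"number"}}},"grip_force":{"type":"number"}},"required":["deltas"]}

```bash
mkdir -p pics; ls
python3 - <<'E'
from rig import r
import cv2,numpy as np
for n in("top","side"):
    cv2.imwrite(f"pics/{n}0.png",r.read_camera(n)); i=r.camera_info(n); print(n,{k:np.round(v,3).tolist() if not isinstance(v,str) else v for k,v in i.items()})
print(r.state())
E
```

```text
pics
top {'camera_matrix': [[411.295, 0.0, 251.87], [0.0, 411.295, 196.051], [0.0, 0.0, 1.0]], 'pose': [[0.051, 0.974, -0.22, 256.14], [-0.999, 0.051, -0.005, -81.533], [0.006, 0.22, 0.975, 1449.69], [0.0, 0.0, 0.0, 1.0]]}
side {'camera_matrix': [[376.435, 0.0, 254.609], [0.0, 376.435, 187.971], [0.0, 0.0, 1.0]], 'pose': [[-0.796, 0.352, -0.492, 20.926], [-0.605, -0.468, 0.645, 670.413], [-0.003, 0.811, 0.585, 735.018], [0.0, 0.0, 0.0, 1.0]]}
{'clock': 0.1, 'joints': array([-1.14100377e+00,  2.38712712e-01, -1.41452191e-02,  1.31920122e+00,
        2.51265030e-05,  1.57081683e+00]), 'dq': array([-5.36677424e-05, -2.85787410e-03,  2.31942214e-03,  5.11338290e-04,
       -5.02345961e-04,  6.03380732e-04]), 'joint_torque': array([-7.40243468e-05, -5.39723039e+01,  3.46996665e+01,  1.34131554e-02,
       -7.82184088e-06, -1.18341040e-05]), 'tool_pos': array([ 218.62687607, -476.94896659,  255.75575829]), 'eef_rot': array([-3.14032983e+00, -2.51005899e-05,  4.29772025e-01]), 'wrist_force': array([-0.01969302,  0.31098973, -0.14807705]), 'moment': array([ 0.06638477, -0.00570672, -0.0521682 ]), 'finger_force': 0.0, 'width': 85.20692771974683}
```

View pics/top0.png

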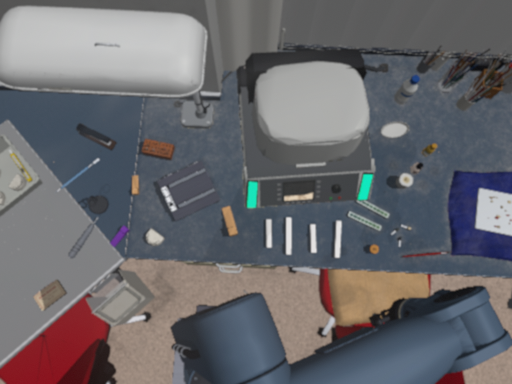

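View pics/side0.png

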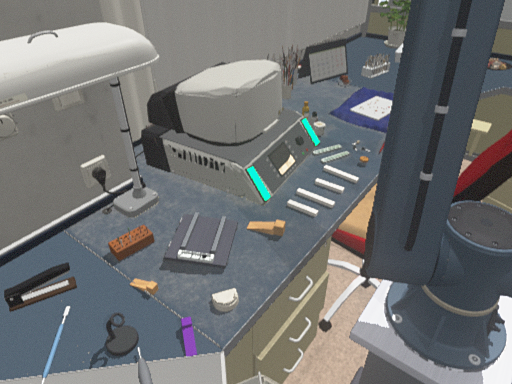

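Top picture: stand at about (187,190), bars at x = 269, 289, 313 and 338 around y = 235, paste pot (373,249), jaw model (154,237), bur block (157,149). Wedge candidates are tan (230,220), small tan (135,185) and purple (119,235), so by the description I take (230,220). Next, a close crop to check that.

```bash
cat > h.py <<'E'
from rig import r
import cv2,numpy as np
def ray(n,px,z,info=None):
    i=info or r.camera_info(n);P=np.array(i["pose"]);K=np.array(i["camera_matrix"])
    d=np.linalg.inv(K)@np.array([px[0],px[1],1.]);d=P[:3,:3]@(d*[1,-1,-1]);o=P[:3,3]
    return o+d*(z-o[2])/d[2]
def proj(n,p,info=None):
    i=info or r.camera_info(n);P=np.array(i["pose"]);K=np.array(i["camera_matrix"])
    c=P[:3,:3].T@(np.array(p,float)-P[:3,3]);c=K@(c*[1,-1,-1]);return c[:2]/c[2]
E
python3 - <<'E'
from h import *
im=cv2.imread("pics/top0.png")
cv2.imwrite("pics/c1.png",cv2.resize(im[150:265,145:350],None,fx=3.9,fy=3.9,interpolation=cv2.INTER_CUBIC))
hsv=cv2.cvtColor(im,cv2.COLOR_BGR2HSV)
m=((hsv[...,2]>170)&(hsv[...,1]<50)).astype('u1');m[:210]=0;m[262:]=0
n,l,s,c=cv2.connectedComponentsWithStats(m)
for k in range(1,n):
    if s[k,4]>60:
        pts=np.argwhere(l==k)[:,::-1].astype('f4');(a,b,ang)=cv2.minAreaRect(pts)
        w=np.array([ray("top",p,14)[:2] for p in cv2.boxPoints((a,(b[0]+1,b[1]+1),ang))])
        v,_=cv2.PCACompute(w.astype('f4'),None)[1:][0],0
        print(c[k].round(1),s[k,4],ray("top",c[k],14).round(1),"L",np.linalg.norm(w[0]-w[1]).round(0),np.linalg.norm(w[1]-w[2]).round(0),"dir",v.round(3))
for nme,p,z in(("wedge",(230,220),10),("stand",(187,190),15),("jaw",(154,237),20),("pot",(373,249),20),("bur",(157,149),58),("furn corner",(246,208),0)):print(nme,ray("top",p,z).round(0))
E
```

```text
[494.6 220.5] 741 [ 536.9 -938.    14. ] L 129.0 90.0 dir [[-0.172  0.985]
 [ 0.985  0.172]]
[288.4 235. ] 213 [ 447.  -209.1   14. ] L 21.0 134.0 dir [[ 1.     0.031]
 [-0.031  1.   ]]
[268.7 234.1] 122 [ 446.8 -140.1   14. ] L 18.0 99.0 dir [[ 0.999  0.042]
 [-0.042  0.999]]
[337.7 238.9] 188 [ 442.6 -382.    14. ] L 131.0 22.0 dir [[ 0.999 -0.046]
 [ 0.046  0.999]]
[313.  238.6] 140 [ 439.  -295.5   14. ] L 21.0 102.0 dir [[ 1.     0.017]
 [-0.017  1.   ]]
[153.9 236.7] 137 [416.6 260.3  14. ] L 41.0 58.0 dir [[ 0.56   0.829]
 [ 0.829 -0.56 ]]
wedge [490.  -1.  10.]
stand [590. 159.  15.]
jaw [415. 259.  20.]
pot [ 413. -503.   20.]
bur [724. 271.  58.]
furn corner [538. -55.   0.]
```

View pics/c1.png

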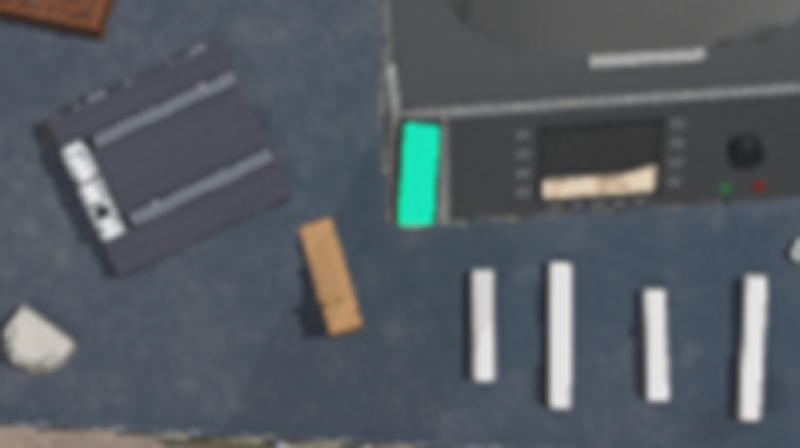

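The crop shows the chosen wedge: tan, larger, block at crop (343,320) and nose up at (315,222). The bars sit at crop (482,325) short, (560,335) long, (655,345) short and (752,347) long. The level ball (100,212) is at the low end, so plate yaw is about +0.46. I'm moving in for a wrist look.

Call:
arm_command(deltas=[[21.7,-19.6,-4.7,0,85],[21.7,-19.6,-4.7,0,85],[21.7,-19.6,-4.7,0,85],[21.7,-19.6,-4.7,0,85],[21.7,-19.6,-4.7,0,85],[21.7,-19.6,-4.7,0,85],[21.7,-19.6,-4.7,0,85],[21.7,-19.6,-4.7,0,85],[21.7,-19.6,-4.7,0,85],[21.7,-19.6,-4.7,0,85],[21.7,-19.6,-4.7,0,85],[21.7,-19.6,-4.7,0,85],[21.7,-19.6,-4.7,0,85],[21.7,-19.6,-4.7,0,85],[21.7,-19.6,-4.7,0,85],[21.7,-19.6,-4.7,0,85],[21.7,-19.6,-4.7,0,85],[21.7,-19.6,-4.7,0,85],[21.7,-19.6,-4.7,0,85],[21.7,-19.6,-4.7,0,85]])

```text
clock: 1.77
tool_pos: [450.1, 61.5, 350.4]
eef_rot: [-3.141, 0.0, 0.43]
wrist_force: [1.7, -0.1, 0.5]
width: 84.8
finger_force: 0.0
```

Run:
```python
from h import *
s=r.state();print(s["clock"],s["tool_pos"],s["eef_rot"],s["dq"].round(3))
i=r.camera_info("wrist");im=r.read_camera("wrist");cv2.imwrite("pics/w1.png",im)
import pickle;pickle.dump(i,open("w1.pkl","wb"))
print({k:np.round(v,3).tolist() for k,v in i.items()})
```

```text
1.7667 [450.07629773  61.48124061 350.35941073] [-3.14142767e+00  3.73686110e-04  4.30003763e-01] [0.678 0.309 0.491 0.179 0.001 0.676]
{'camera_matrix': [[315.118, 0.0, 254.015], [0.0, 315.118, 197.109], [0.0, 0.0, 1.0]], 'pose': [[0.416, 0.876, 0.245, 511.994], [-0.909, 0.401, 0.112, 90.316], [-0.0, -0.269, 0.963, 467.386], [0.0, 0.0, 0.0, 1.0]]}
```

View pics/w1.png

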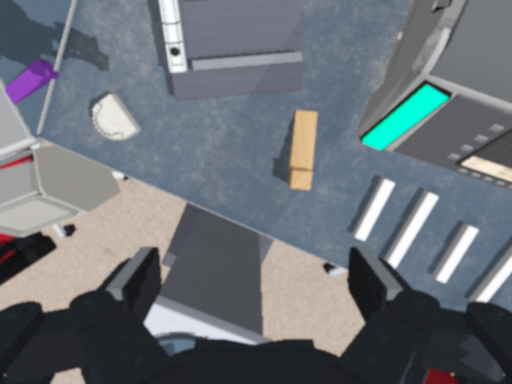

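The wrist picture shows the wedge with its nose at (306,112) and block at (301,180). The plate low edge runs (172,98)-(302,90) and the ball is at (175,50). I'll move forward to see the whole stand.

Call:
arm_command(deltas=[[32,0,0,0,85],[32,0,0,0,85],[32,0,0,0,85],[32,0,0,0,85],[0,0,0,0,85],[0,0,0,0,85],[0,0,0,0,85]])

```text
clock: 2.4
tool_pos: [565.8, 113.1, 349.7]
eef_rot: [-3.141, 0.002, 0.43]
wrist_force: [-1.2, -0.2, -0.3]
width: 84.8
finger_force: 0.0
```

Run:
```python
from h import *
import pickle
i=r.camera_info("wrist");im=r.read_camera("wrist");pickle.dump(i,open("w2.pkl","wb"));cv2.imwrite("pics/w2.png",im)
s=r.state();print(s["tool_pos"],s["dq"].round(3))
cv2.imwrite("pics/w2b.png",cv2.resize(im[:260,110:420],None,fx=2.2,fy=2.2,interpolation=cv2.INTER_CUBIC))
hsv=cv2.cvtColor(im,cv2.COLOR_BGR2HSV)
m=((hsv[...,0]>8)&(hsv[...,0]<22)&(hsv[...,1]>100)&(hsv[...,2]>90)).astype('u1')
n,l,st,c=cv2.connectedComponentsWithStats(m)
for k in range(1,n):
    if st[k,4]>300: print(st[k],c[k],cv2.boxPoints(cv2.minAreaRect(np.argwhere(l==k)[:,::-1].astype('f4'))).round(1).tolist(),ray("wrist",c[k],15,i).round(0))
```

```text
[565.51286103 112.94014671 350.25639193] [-0.002 -0.019 -0.005 -0.001  0.     0.002]
[188   0  42  22 512] [210.41796875   7.24609375] [[188.0, 0.0], [229.0, 0.0], [229.0, 21.0], [188.0, 21.0]] [718. 244.  15.]
```

View pics/w2b.png

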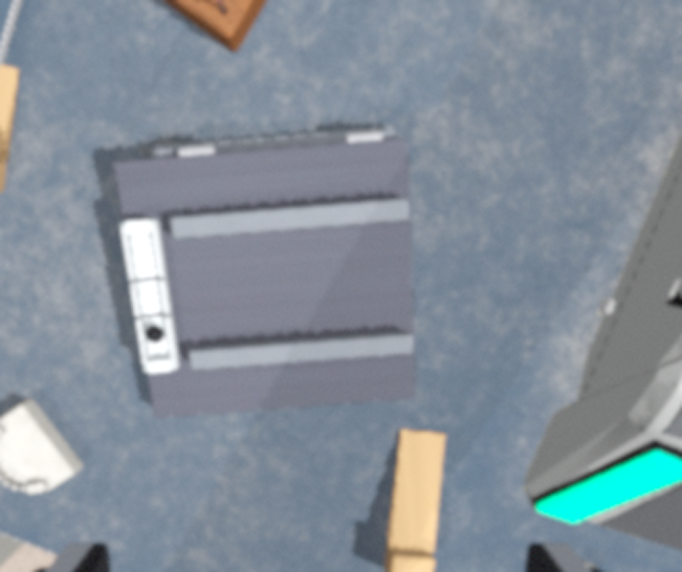

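Crop of the stand: plate corners at (117,160), (408,140), (413,397) and (155,413); rails and ball (155,333) are clear. The wedge nose is at (400,432)-(445,434) with the block line at y≈553. I'll fit both models to these points.

```bash
cat > fit.py <<'E'
from h import *
import pickle
from scipy.optimize import least_squares
def Rz(a):return np.array([[np.cos(a),-np.sin(a),0],[np.sin(a),np.cos(a),0],[0,0,1]])
def stand(p,q,t):
    x,y,a,H=p; q=np.array(q,float);X=q[0]-80;Z=q[2]+10   # rel hinge
    return Rz(a)@[80+X*np.cos(t)-Z*np.sin(t),q[1],X*np.sin(t)+Z*np.cos(t)-10]+[x,y,H]
E
python3 - <<'E'
from fit import *
i=pickle.load(open("w2.pkl","rb"));f=lambda c:np.array(c)/2.2+[110,0]
S=[((117,160),(80,87.5,0)),((408,140),(80,-87.5,0)),((413,397),(-80,-87.5,0)),((155,413),(-80,87.5,0)),
((172,225),(40,70,14)),((408,209),(40,-70,14)),((190,359),(-40,70,14)),((412,343),(-40,-70,14)),((155,333),(-22,88,10))]
g=lambda p:np.concatenate([proj("wrist",stand(p,q,.055),i)-f(c) for c,q in S])
s=least_squares(g,[600,150,.45,29],loss='soft_l1');print("stand",s.x.round(3),"res\n",g(s.x).reshape(-1,2).round(1).tolist())
for z in(23,34):
    W=[((400,431),(94,15,3)),((445,434),(94,-15,3)),((390,552),(14,15,z)),((435,556),(14,-15,z))]
    w=lambda p:np.concatenate([proj("wrist",Rz(p[2])@np.array(q,float)+[p[0],p[1],0],i)-f(c) for c,q in W])
    t=least_squares(w,[450,0,.3]);print("wedge",z,t.x.round(3),w(t.x).round(1))
    i1=pickle.load(open("w1.pkl","rb"))
    for q in((94,15,3),(94,-15,3),(14,15,34),(14,-15,34),(-14,15,34),(-14,-15,34),(-14,15,0)):print(proj("wrist",Rz(t.x[2])@np.array(q,float)+[t.x[0],t.x[1],0],i1).round(0),end=" ")
L=stand(s.x,(-80,0,-10),.055);print("low edge",L.round(1), "level", stand(s.x,(-80,0,-10),0).round(1))
im=cv2.imread("pics/w1.png")[95:205,270:340];cv2.imwrite("pics/w1c.png",cv2.resize(im,None,fx=5,fy=5,interpolation=cv2.INTER_CUBIC))
E
```

```text
stand [5.95963e+02 1.45959e+02 4.98000e-01 2.13190e+01] res
 [[8.0, -0.2], [8.3, -0.8], [7.9, -0.3], [7.2, 0.3], [-1.8, 1.3], [-2.9, 0.9], [-2.1, -0.3], [-3.1, 0.2], [-0.2, -0.8]]
wedge 23 [ 4.51182e+02 -1.10100e+01  3.49000e-01] [ 0.4  0.8 -0.5  0.9  0.6 -0.7 -0.5 -1.1]
[296. 111.] [317. 113.] [292. 170.] [313. 172.] [290. 190.] [311. 191.] [287. 184.] wedge 34 [ 4.5275e+02 -8.1620e+00  3.2800e-01] [ 0.5 -1.  -0.5 -0.4  0.3  0.7 -0.3  0.7]
[296. 109.] [317. 111.] [291. 168.] [312. 170.] [288. 188.] [309. 190.] [286. 182.] low edge [525.9 107.9   2.5] level [525.7 107.8  11.3]
```

View pics/w1c.png

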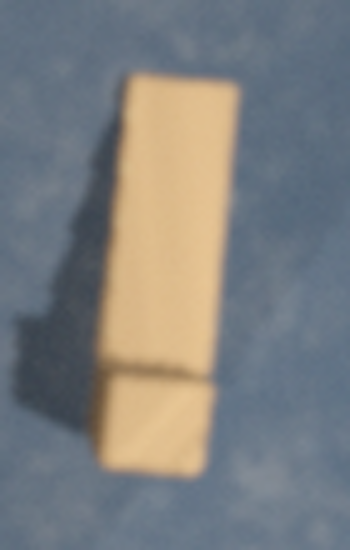

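Run:
```python
from fit import *
i=pickle.load(open("w2.pkl","rb"));f=lambda c:np.array(c)/2.2+[110,0]
for H in(None,26,29,32):
    def S(d):return [((117,160),(80,87.5+d,0)),((408,140),(80,-87.5+d,0)),((413,397),(-80,-87.5+d,0)),((155,413),(-80,87.5+d,0)),
((172,225),(40,70,14)),((408,209),(40,-70,14)),((190,359),(-40,70,14)),((412,343),(-40,-70,14)),((155,333),(-22,88,10))]
    P=lambda p:(p[0],p[1],p[2],p[4] if H is None else H)
    g=lambda p:np.concatenate([proj("wrist",stand(P(p),q,.055),i)-f(c) for c,q in S(p[3])])
    s=least_squares(g,[600,150,.45,10,29],loss='soft_l1');print("stand",s.x.round(3),"res",g(s.x).reshape(-1,2).round(1).tolist(),s.cost.round(1))
    L=stand(P(s.x),(-80,0,-10),.055);print("low edge",L.round(1))
i1=pickle.load(open("w1.pkl","rb"));f1=lambda c:np.array(c)/5+[270,95]
W=[((128,75),(94,15,3)),((240,82),(94,-15,3)),((103,370),(14,15,34)),((215,380),(14,-15,34)),((100,470),(-14,15,34)),((208,474),(-14,-15,34))]
w=lambda p:np.concatenate([proj("wrist",Rz(p[2])@np.array(q,float)+[p[0],p[1],0],i1)-f1(c) for c,q in W])
t=least_squares(w,[450,0,.3]);print("wedge",t.x.round(3),w(t.x).round(1))
```

```text
stand [5.97756e+02 1.43403e+02 4.96000e-01 1.39230e+01 2.28490e+01] res [[-0.4, -0.1], [0.2, -0.6], [0.6, 0.2], [-0.4, 0.7], [0.3, 0.7], [-0.4, 0.5], [-0.2, -0.5], [-0.8, 0.0], [1.7, -1.2]] 3.2
low edge [527.6 105.4   4.1]
stand [5.97937e+02 1.43312e+02 4.97000e-01 1.38950e+01 2.90000e+01] res [[-1.0, -0.4], [0.6, -1.1], [1.1, 0.6], [-0.7, 1.2], [-0.1, 0.7], [-0.0, 0.2], [-0.4, -0.2], [-0.3, 0.2], [1.3, -0.9]] 4.0
low edge [527.8 105.2   7.2]
stand [5.98098e+02 1.43287e+02 4.98000e-01 1.38470e+01 2.90000e+01] res [[-1.6, -0.6], [0.9, -1.6], [1.5, 0.9], [-1.0, 1.7], [-0.5, 0.6], [0.3, -0.0], [-0.7, 0.1], [0.1, 0.4], [0.9, -0.7]] 6.1
low edge [528.  105.2  10.2]
stand [5.98268e+02 1.43271e+02 4.99000e-01 1.38330e+01 2.90000e+01] res [[-2.2, -1.0], [1.3, -2.1], [1.9, 1.2], [-1.3, 2.2], [-0.9, 0.4], [0.7, -0.3], [-1.0, 0.4], [0.4, 0.5], [0.5, -0.4]] 9.3
low edge [528.2 105.1  13.2]
wedge [ 4.5265e+02 -1.0163e+01  3.4600e-01] [ 0.4 -0.3 -1.1  0.1  1.4  0.1  0.4 -0.1 -0.3 -0.4 -0.9  0.5]
```

Fit: plate_top (598,143), yaw 0.498, H≈27; low_edge (528,105). The wedge grip is at (453,-10), yaw 0.346. These agree with the listed sizes, so I'm grasping the wedge.

Call:
arm_command(deltas=[[0,0,0,0.084,85],[-14.8,7.75,24,0,85],[-14.8,7.75,24,0,85],[-14.8,7.75,24,0,85],[-14.8,7.75,24,0,85],[-14.8,7.75,24,0,85],[-14.8,7.75,24,0,85],[-14.8,7.75,24,0,85],[-14.8,7.75,24,0,85],[-14.8,7.75,24,0,85],[-14.8,7.75,24,0,85],[0,0,20,0,85],[0,0,20,0,85],[0,0,20,0,85],[0,0,20,0,85],[0,0,0,0,85],[0,0,0,0,85]])

```text
clock: 3.87
tool_pos: [452.1, -10.0, 30.7]
eef_rot: [-3.141, 0.001, 0.345]
wrist_force: [-0.5, 0.2, 0.5]
width: 85.0
finger_force: 0.0
```

Call:
arm_command(deltas=[[0,0,0,0,25],[0,0,0,0,25],[0,0,0,0,25],[0,0,0,0,25],[0,0,0,0,25],[0,0,0,0,25],[0,0,0,0,25],[0,0,0,0,25]], grip_force=40)

```text
clock: 4.53
tool_pos: [453.8, -9.7, 31.1]
eef_rot: [3.141, -0.001, 0.346]
wrist_force: [-1.9, 0.0, 8.8]
width: 29.5
finger_force: 39.4
```

Call:
arm_command(deltas=[[0,0,-12,0,25],[0,0,0,-0.076,25],[0,0,0,-0.076,25],[4.2,-16.4,0,0,25],[4.2,-16.4,0,0,25],[4.2,-16.4,0,0,25],[4.2,-16.4,0,0,25],[0,0,6,0,25],[0,0,6,0,25],[0,0,0,0,25],[0,0,0,0,25]])

```text
clock: 5.45
tool_pos: [437.0, 55.6, 30.0]
eef_rot: [-3.141, -0.0, 0.498]
wrist_force: [-0.3, 0.9, 0.4]
width: 29.4
finger_force: 41.7
```

Run:
```python
from h import *
i=r.camera_info("wrist");im=r.read_camera("wrist");cv2.imwrite("pics/w3.png",im)
s=r.state();print(s["tool_pos"],s["eef_rot"],s["wrist_force"],s["width"])
t=r.read_camera("side")[190:300,130:290];t=cv2.resize(t,(800*600//800,413));w=im
h=np.zeros((413,1,3),'u1')
cv2.imwrite("pics/w3b.png",cv2.resize(np.hstack([t,cv2.resize(w,(551,413))]),(800,287)))
```

```text
[436.97258557  55.44092572  30.0504344 ] [-3.14158092e+00 -3.11995782e-05  4.97484878e-01] [0.04146558 0.49688683 0.24883296] 29.70731969950377
```

View pics/w3b.png

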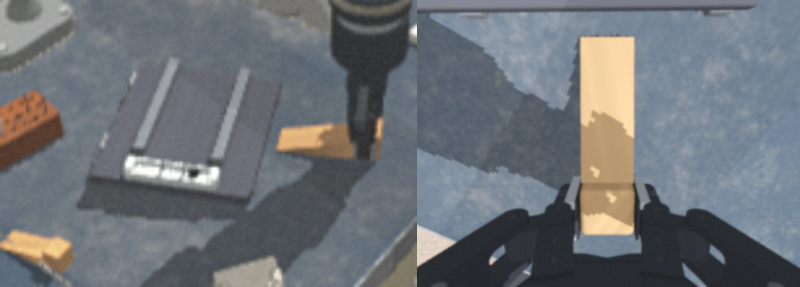

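Left: the wedge sits nose-first just short of the low edge, and the ball is at the low end, (193,172) in the side crop. Right: the nose (582-634, 38) is parallel to the plate edge with a gap of about 10 mm. Pushing now.

Call:
arm_command(deltas=[[6,0,0,0,25],[6,0,0,0,25],[6,0,0,0,25],[6,0,0,0,25],[6,0,0,0,25],[5,0,0,0,25],[5,0,0,0,25],[5,0,0,0,25],[5,0,0,0,25],[0,0,0,0,25],[0,0,0,0,25],[0,0,0,0,25],[0,0,0,0,25],[0,0,0,0,25],[0,0,0,0,25]])

```text
clock: 6.8
tool_pos: [479.7, 79.6, 30.1]
eef_rot: [-3.141, 0.002, 0.498]
wrist_force: [-5.0, -1.6, 2.1]
width: 29.4
finger_force: 42.0
```

```bash
cat > ball.py <<'E'
from fit import *
SP=(597.9,143.3,.497,27)
def ball(tag,t=0.,n="side"):
    # rectify the channel: plate x -50..50 , y 78..98 at z=12 -> 6 px/mm
    im=r.read_camera(n);src=np.float32([proj(n,stand(SP,q,t)) for q in((-50,100,15),(50,100,15),(50,76,15),(-50,76,15))])
    H=cv2.getPerspectiveTransform(src,np.float32([[0,0],[600,0],[600,144],[0,144]]))
    w=cv2.warpPerspective(im,H,(600,144),flags=cv2.INTER_CUBIC);cv2.imwrite(f"pics/b_{tag}_{n}.png",w)
    g=cv2.cvtColor(w,cv2.COLOR_BGR2GRAY);return w,g
if __name__=="__main__":
    import sys
    W=[]
    for n in("side","top"):
        w,g=ball(sys.argv[1],float(sys.argv[2]),n);W.append(w)
    cv2.imwrite(f"pics/b_{sys.argv[1]}.png",np.vstack(W));s=r.state();print(s["tool_pos"],s["wrist_force"])
E
python3 ball.py a 0.03
```

```text
[479.75243894  79.60409074  30.08230176] [-5.22310097 -2.54206749  2.81711606]
```

View pics/b_a.png

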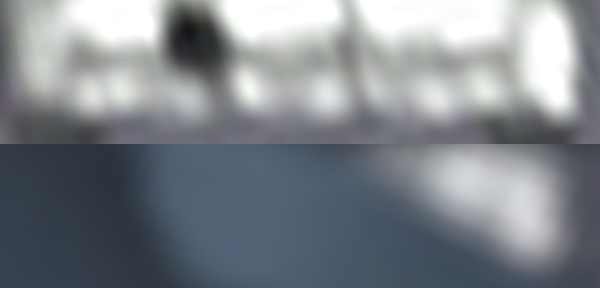

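Side rectified strip: ball at column 193 (about -18 mm), right line at column 350 (about +9 mm). About 30 mm more travel is needed. I'll push 26 and then measure numerically.

Call:
arm_command(deltas=[[5,0,0,0,25],[5,0,0,0,25],[5,0,0,0,25],[4,0,0,0,25],[4,0,0,0,25],[3,0,0,0,25],[0,0,0,0,25],[0,0,0,0,25],[0,0,0,0,25],[0,0,0,0,25],[0,0,0,0,25],[0,0,0,0,25],[0,0,0,0,25],[0,0,0,0,25]])

```text
clock: 8.07
tool_pos: [502.8, 92.1, 30.1]
eef_rot: [-3.141, 0.001, 0.498]
wrist_force: [-4.5, -1.9, 0.8]
width: 29.4
finger_force: 41.9
```

```bash
cat > bm.py <<'E'
from ball import *
import sys
w,g=ball(sys.argv[1],float(sys.argv[2]))
p=g[15:70].mean(0);print("prof",[int(v) for v in p[10:600:15]])
m=(g[:80]<75).astype('u1');n,l,s,c=cv2.connectedComponentsWithStats(m)
print("ball",[(c[k].round(0).tolist(),(c[k][0]/6-50).round(1),s[k].tolist()) for k in range(1,n) if s[k,4]>150])
s=r.state();print(s["clock"],s["tool_pos"],s["wrist_force"],s["width"])
E
python3 bm.py b 0.0
```

```text
prof [116, 165, 199, 197, 173, 176, 188, 187, 199, 193, 184, 182, 184, 158, 171, 208, 221, 184, 73, 40, 50, 78, 111, 162, 211, 224, 222, 218, 221, 216, 211, 214, 225, 209, 211, 247, 253, 240, 152, 107]
ball [([304.0, 47.0], np.float64(0.7), [276, 14, 64, 63, 2728])]
8.1167 [502.85231468  92.06054851  30.07654994] [-4.88901433 -1.36505223  0.61937063] 29.2394571782437
```

Run:
```python
from fit import *
SP=(597.9,143.3,.497,28.5)
print([proj("wrist",stand(SP,(x,88,15),0)).round(0).tolist() for x in(-46,-10,0,10,46)])
print([proj("side",stand(SP,(x,88,15),0)).round(1).tolist() for x in(-46,-10,0,10,46)])
im=r.read_camera("side");a=cv2.resize(im[205:275,160:245],(680,560),interpolation=cv2.INTER_CUBIC);cv2.imwrite("pics/s4.png",a)
```

```text
[[-17.0, 130.0], [-46.0, 3.0], [-55.0, -37.0], [-64.0, -79.0], [-105.0, -257.0]]
[[212.5, 253.6], [198.7, 252.1], [194.9, 251.6], [191.1, 251.2], [177.5, 249.7]]
```

View pics/s4.png

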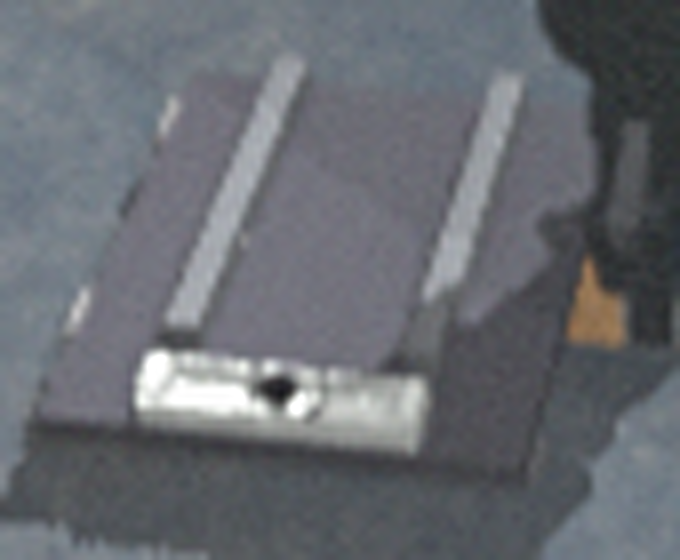

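Side crop: channel from (137,380) to (428,400), ball at (275,390), which is near the middle, perhaps 1-3 mm to the + side. I'll release the wedge and take a precise look from above.

Call:
arm_command(deltas=[[0,0,0,0,60],[0,0,0,0,60],[0,0,0,0,60],[0,0,0,0,60],[0,0,-20,0,60],[0,0,-30,0,60],[0,0,-35,0,60],[14,-29.2,-30,0,60],[14,-29.2,-30,0,60],[15,-29.2,-25,0,60],[0,0,0,0,60],[0,0,0,0,60],[0,0,0,0,60]])

```text
clock: 9.25
tool_pos: [499.4, 186.0, 196.5]
eef_rot: [3.142, 0.0, 0.499]
wrist_force: [0.2, -0.6, -1.6]
width: 60.6
finger_force: 0.0
```

```bash
cat > lv.py <<'E'
from fit import *
import sys
SP=(597.9,143.3,.497,28.5);n="wrist"
print(r.state()["tool_pos"],r.state()["width"])
i=r.camera_info(n);im=r.read_camera(n);cv2.imwrite(f"pics/lv{sys.argv[1]}.png",im)
src=np.float32([proj(n,stand(SP,q,0),i) for q in((-55,100,17),(55,100,17),(55,76,17),(-55,76,17))]);print(src.round(0).tolist())
w=cv2.warpPerspective(im,cv2.getPerspectiveTransform(src,np.float32([[0,0],[660,0],[660,144],[0,144]])),(660,144),flags=cv2.INTER_CUBIC)
cv2.imwrite(f"pics/lvr{sys.argv[1]}.png",w)
g=cv2.cvtColor(w,cv2.COLOR_BGR2GRAY)
print("prof",[(k,int(v)) for k,v in zip(range(0,660,10),g[30:110].mean(0)[::10])])
m=(g<80).astype('u1');nn,l,s,c=cv2.connectedComponentsWithStats(m)
print([(c[k].round(0).tolist(),(c[k][0]/6-55).round(1),s[k].tolist()) for k in range(1,nn) if s[k,4]>150])
E
python3 lv.py 1
```

```text
[499.3901552  185.99863296 196.5122344 ] 60.57031216646141
[[237.0, 177.0], [235.0, 38.0], [266.0, 38.0], [264.0, 177.0]]
prof [(0, 135), (10, 134), (20, 136), (30, 136), (40, 136), (50, 193), (60, 253), (70, 255), (80, 255), (90, 255), (100, 219), (110, 195), (120, 215), (130, 242), (140, 242), (150, 246), (160, 248), (170, 247), (180, 245), (190, 246), (200, 246), (210, 246), (220, 247), (230, 245), (240, 246), (250, 247), (260, 186), (270, 228), (280, 245), (290, 240), (300, 182), (310, 116), (320, 103), (330, 99), (340, 107), (350, 137), (360, 213), (370, 242), (380, 224), (390, 182), (400, 245), (410, 245), (420, 248), (430, 250), (440, 249), (450, 249), (460, 251), (470, 247), (480, 248), (490, 249), (500, 246), (510, 247), (520, 249), (530, 249), (540, 246), (550, 239), (560, 255), (570, 255), (580, 255), (590, 248), (600, 157), (610, 124), (620, 133), (630, 137), (640, 139), (650, 140)]
[([327.0, 59.0], np.float64(-0.5), [303, 32, 50, 54, 2113])]
```

Lines fall at columns 262 and 388 (mid 325) and the ball at 327, so it reads +0.3 mm: level with the wedge released. Now the first long bar, at (447,-209).

Call:
arm_command(deltas=[[0,0,0,0.117,50],[0,0,0,0.117,50],[0,0,0,0.117,50],[0,0,0,0.116,50],[-16.2,32.8,5,0,50],[-16.2,32.8,5,0,50],[-16.2,32.8,5,0,50],[-16.2,32.8,5,0,50],[0,32.8,5,0,50],[0,32.8,5,0,50],[0,32.8,5,0,50],[0,32.8,5,0,50],[0,32.8,5,0,50],[0,32.8,5,0,50],[0,32.8,5,0,50],[0,32.8,5,0,50],[0,0,30,0,50],[0,0,30,0,50],[0,0,0,0,50],[0,0,0,0,50]])

```text
clock: 10.97
tool_pos: [511.7, -288.1, 49.0]
eef_rot: [-3.069, 0.013, 0.157]
wrist_force: [0.2, -0.5, 1.2]
width: 50.0
finger_force: 0.0
```

```bash
cat > bar.py <<'E'
from h import *
import sys
# measure bars near by wrist: bright long blobs, rect on z=14
s=r.state();print(s["clock"],s["tool_pos"].round(1),s["eef_rot"].round(3),s["dq"].round(2))
i=r.camera_info("wrist");im=r.read_camera("wrist");hsv=cv2.cvtColor(im,cv2.COLOR_BGR2HSV)
m=((hsv[...,2]>150)&(hsv[...,1]<60)).astype('u1');m=cv2.morphologyEx(m,cv2.MORPH_OPEN,np.ones((3,3),'u1'))
n,l,st,c=cv2.connectedComponentsWithStats(m)
for k in range(1,n):
    if st[k,4]<150:continue
    pts=np.argwhere(l==k)[:,::-1];w=np.array([ray("wrist",p,14,i)[:2] for p in pts],'f4');(a,b,g)=cv2.minAreaRect(w)
    d=np.linalg.svd(w-w.mean(0),full_matrices=False)[2][0];d*=np.sign(d[0])
    if 10<min(b)<40: print(st[k].tolist(),np.round(a,1),np.round(b,0),"yaw",np.arctan2(d[1],d[0]).round(3))
E
python3 bar.py
```

```text
10.9667 [ 511.7 -288.1   49. ] [-3.069  0.013  0.157] [ 0.01 -0.04  0.06  0.02 -0.    0.  ]
[0, 61, 260, 68, 12190] [ 574.2 -212.7] [ 29. 128.] yaw -1.408
[91, 214, 39, 79, 2483] [ 489.7 -208.5] [46. 22.] yaw 0.147
[0, 236, 27, 111, 2197] [ 451.5 -150.8] [16. 79.] yaw -0.065
[236, 272, 39, 72, 2232] [ 471.7 -291.3] [46. 18.] yaw 0.042
[419, 273, 35, 28, 592] [ 504.8 -381.3] [18. 13.] yaw 1.213
[99, 351, 29, 33, 532] [ 409.4 -217.1] [14. 34.] yaw -0.435
[378, 359, 31, 25, 463] [ 447.5 -376.3] [17. 17.] yaw 0.774
```

Run:
```python
from h import *
s=r.state();print(s["joints"].round(3),s["wrist_force"])
a=r.read_camera("top");b=r.read_camera("side")
cv2.imwrite("pics/t5.png",np.vstack([cv2.resize(a[120:280,110:420],(560,289)),cv2.resize(b[100:300,80:460],(560,295))]))
i=r.camera_info("wrist");print(np.array(i["pose"]).round(3).tolist())
```

```text
[-0.535  0.515 -0.144  0.965  0.047  2.449] [ 0.31402988 -0.05059814  0.16134137]
[[0.156, 0.947, 0.283, 583.969], [-0.985, 0.168, -0.021, -285.334], [-0.068, -0.275, 0.959, 168.628], [0.0, 0.0, 0.0, 1.0]]
```

View pics/t5.png

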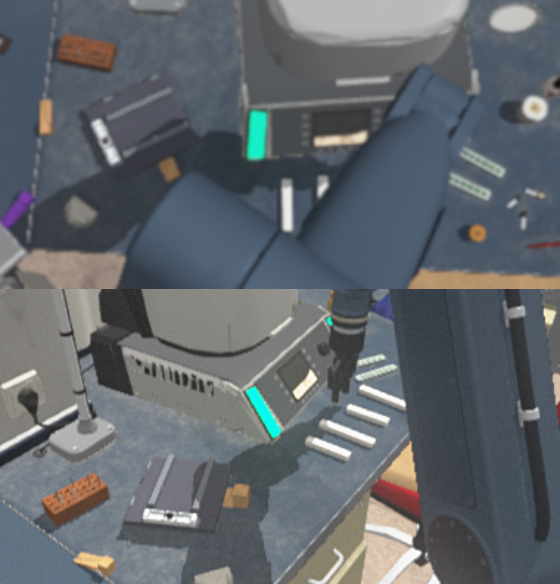

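The picture shows the four bars undisturbed at side crop (328,448), (347,433), (367,415) and (382,398), with the wedge in place. The last joint hit its range: j6 = j1 + π − yaw, so I have to keep yaw ≥ j1. I'm backing up to see whether the tilt clears.

Call:
arm_command(deltas=[[0,0,-30,0,50],[0,0,-30,0,50],[-20,0,-30,0,50],[-20,0,0,0,50],[-20,0,0,0,50],[0,0,0,0,50],[0,0,0,0,50],[0,0,0,0,50]])

```text
clock: 11.78
tool_pos: [457.4, -303.9, 142.4]
eef_rot: [-3.075, 0.007, 0.158]
wrist_force: [0.5, 0.4, 0.1]
width: 50.0
finger_force: 0.0
```

```bash
python3 - <<'E'
from h import *
s=r.state();print(s["joints"].round(4),s["tool_pos"],s["eef_rot"],s["dq"].round(3))
E
python3 bar.py
```

```text
[-0.6087  0.3754 -0.1175  1.1295  0.0434  2.3738] [ 457.43220384 -303.92024628  142.42388266] [-3.07455674  0.00694572  0.15816134] [ 0.009  0.018  0.004 -0.001 -0.001 -0.002]
11.7833 [ 457.4 -303.9  142.4] [-3.075  0.007  0.158] [ 0.01  0.02  0.   -0.   -0.   -0.  ]
[51, 103, 35, 121, 2715] [ 453.9 -141. ] [100.  24.] yaw 0.07
[134, 105, 31, 154, 3542] [ 448.2 -208.3] [130.  21.] yaw 0.03
[428, 107, 84, 77, 1616] [ 523.1 -451.6] [80. 18.] yaw 1.126
[336, 145, 54, 122, 2644] [ 460.  -379.7] [ 18. 101.] yaw -0.031
[233, 148, 34, 117, 2583] [ 444.2 -292.9] [100.  18.] yaw 0.048
[0, 261, 54, 51, 1247] [338.7 -86.3] [37. 77.] yaw -0.725
```

The tilt of 0.067 rad stays, which is tolerable for flat bars. I'm adding a small planner that uses the full tool rotation.

```bash
cat > plan.py <<'E'
from rig import r
import sys,numpy as np
from scipy.spatial.transform import Rotation as Ro
# usage: plan.py yaw x,y,z x,y,z ...   (fingertip waypoints, world)
s=r.state();R=Ro.from_euler('xyz',s["eef_rot"]).as_matrix();p=s["tool_pos"].copy()
yaw=float(sys.argv[1]);a=(s["eef_rot"][2]-yaw+np.pi)%(2*np.pi)-np.pi
if len(sys.argv)>2 and sys.argv[-1]=="long": a-=np.sign(a)*2*np.pi; sys.argv.pop()
print("turn",round(a,3),"tip now",(p+25*R[:,2]).round(1),"zaxis",R[:,2].round(3),"yaw",s["eef_rot"][2].round(3),"j",s["joints"].round(2)[[0,5]])
R=R@Ro.from_euler('z',a).as_matrix()
for w in sys.argv[2:]:
    t=np.array(list(map(float,w.split(','))))-25*R[:,2];d=R.T@(t-p);print(w,"delta",d.round(1),"len",np.linalg.norm(d).round(0));p=t
E
python3 plan.py .03 447.5,-208.5,60 447.5,-208.5,4 447.5,-208.5,150
```

```text
turn 0.129 tip now [ 457.1 -302.2  117. ] zaxis [-0.018  0.065 -0.998] yaw 0.159 j [-0.61  2.37]
447.5,-208.5,60 delta [ -5.8 -89.9  63.2] len 110.0
447.5,-208.5,4 delta [ 0.9  3.7 55.9] len 56.0
447.5,-208.5,150 delta [  -2.3   -9.6 -145.7] len 146.0
```

Call:
arm_command(deltas=[[0,0,0,0.065,50],[0,0,0,0.064,50],[-1.5,-22.5,15.8,0,50],[-1.5,-22.5,15.8,0,50],[-1.5,-22.5,15.8,0,50],[-1.5,-22.5,15.8,0,50],[0.3,1.2,18.6,0,50],[0.3,1.2,18.6,0,50],[0.3,1.2,18.6,0,50],[0,0,0,0,50],[0,0,0,0,50],[0,0,0,0,12],[0,0,0,0,12],[0,0,0,0,12],[0,0,0,0,12],[0,0,0,0,12],[0,0,0,0,12],[0,0,0,0,12]], grip_force=40)

```text
clock: 13.33
tool_pos: [447.6, -210.2, 29.5]
eef_rot: [-3.076, 0.015, 0.029]
wrist_force: [-0.8, 1.1, 5.8]
width: 16.9
finger_force: 39.2
```

```bash
python3 plan.py .03 447.5,-208.5,100 440,40,125; python3 plan.py .497 440,40,130 614,112,75 614,112,47
```

```text
turn -0.001 tip now [ 447.1 -208.5    4.6] zaxis [-0.017  0.066 -0.998] yaw 0.029 j [-0.47  2.64]
447.5,-208.5,100 delta [ -1.1  -6.3 -95.2] len 95.0
440,40,125 delta [  -0.4 -249.7   -8.5] len 250.0
turn -0.468 tip now [ 447.1 -208.5    4.6] zaxis [-0.017  0.066 -0.998] yaw 0.029 j [-0.47  2.64]
440,40,130 delta [ 114.  -229.7 -108.7] len 278.0
614,112,75 delta [186.4  23.3  56.6] len 196.0
614,112,47 delta [-0.4  1.8 27.9] len 28.0
```

Call:
arm_command(deltas=[[-0.3,-1.6,-24,0,12],[-0.3,-1.6,-24,0,12],[-0.3,-1.6,-24,0,12],[-0.3,-1.6,-24,0,12],[0,0,0,-0.117,12],[0,0,0,-0.117,12],[0,0,0,-0.117,12],[0,0,0,-0.117,12],[0,0,0,0,12]])

```text
clock: 14.08
tool_pos: [447.4, -210.0, 125.1]
eef_rot: [-3.075, -0.015, 0.501]
wrist_force: [-0.4, -0.4, -0.8]
width: 16.6
finger_force: 39.5
```

```bash
python3 plan.py .497 445,40,125 614,112,80 614,112,50
python3 - <<'E'
from rig import r
print(r.state()["width"],r.state()["joints"].round(3))
E
```

```text
turn 0.004 tip now [ 446.9 -208.3  100.2] zaxis [-0.019  0.066 -0.998] yaw 0.501 j [-0.47  2.17]
445,40,125 delta [ 117.1 -220.2   -8.3] len 250.0
614,112,80 delta [182.2  20.4  46.5] len 189.0
614,112,50 delta [-0.5  2.  29.9] len 30.0
16.59900621417524 [-0.468  0.299 -0.283  1.035  0.05   2.171]
```

Call:
arm_command(deltas=[[13,-24.5,-0.9,0,12],[13,-24.5,-0.9,0,12],[13,-24.5,-0.9,0,12],[13,-24.5,-0.9,0,12],[13,-24.5,-0.9,0,12],[13,-24.5,-0.9,0,12],[13,-24.5,-0.9,0,12],[13,-24.5,-0.9,0,12],[13,-24.5,-0.9,0,12],[26,2.9,6.6,0,12],[26,2.9,6.6,0,12],[26,2.9,6.6,0,12],[26,2.9,6.6,0,12],[26,2.9,6.6,0,12],[26,2.9,6.6,0,12],[26,2.9,6.6,0,12],[0,0,0,0,12],[0,0,0,0,12],[0,0,0,0,12]])

```text
clock: 15.67
tool_pos: [613.4, 110.4, 104.2]
eef_rot: [-3.074, -0.013, 0.494]
wrist_force: [0.3, -0.6, 0.1]
width: 16.7
finger_force: 39.5
```

```bash
python3 plan.py .497 614,112,50
python3 - <<'E'
from h import *
i=r.camera_info("wrist");im=r.read_camera("wrist");cv2.imwrite("pics/p1.png",im);s=r.state();print(s["width"],s["wrist_force"])
# bar in hand by wrist at its present height
hsv=cv2.cvtColor(im,cv2.COLOR_BGR2HSV);m=((hsv[...,2]>150)&(hsv[...,1]<60)).astype('u1');m=cv2.morphologyEx(m,cv2.MORPH_OPEN,np.ones((3,3),'u1'))
n,l,st,c=cv2.connectedComponentsWithStats(m)
for k in range(1,n):
    if st[k,4]<200:continue
    w=np.array([ray("wrist",p,89,i)[:2] for p in np.argwhere(l==k)[:,::-1]],'f4');a,b,g=cv2.minAreaRect(w);d=np.linalg.svd(w-w.mean(0),full_matrices=False)[2][0];d*=np.sign(d[0]);print(st[k].tolist(),np.round(a,1),np.round(b,0),np.arctan2(d[1],d[0]).round(3))
E
```

```text
turn -0.003 tip now [612.9 112.1  79.3] zaxis [-0.021  0.066 -0.998] yaw 0.494 j [0.15 2.79]
614,112,50 delta [ 0.6  2.6 29.2] len 29.0
16.813818313590858 [-0.73606767 -0.55037515 -0.6599716 ]
[39, 0, 473, 345, 82589] [654.  116.1] [162. 185.] 1.447
[101, 81, 35, 8, 234] [655.  198.2] [ 3. 15.] -1.036
[143, 91, 32, 20, 368] [657.4 180.5] [ 7. 13.] -1.504
[0, 106, 191, 252, 18730] [571.2 177.7] [134.  93.] 0.329
[92, 170, 94, 84, 5790] [608.1 168.8] [40. 40.] 1.543
```

Call:
arm_command(deltas=[[0.2,0.9,9.7,0,12],[0.2,0.9,9.7,0,12],[0.2,0.8,9.6,0,12],[0,0,0,0,12],[0,0,0,0,12]])

```text
clock: 16.13
tool_pos: [614.6, 110.3, 74.5]
eef_rot: [-3.073, -0.013, 0.496]
wrist_force: [-0.8, 0.1, -0.9]
width: 16.6
finger_force: 39.5
```

Call:
arm_command(deltas=[[0,0,1,0,12],[0,0,0,0,12],[0,0,0,0,12]])

```text
clock: 16.38
tool_pos: [615.3, 110.6, 74.4]
eef_rot: [-3.074, -0.015, 0.496]
wrist_force: [0.7, 0.8, -1.2]
width: 16.3
finger_force: 39.5
```

Call:
arm_command(deltas=[[0,0,1,0,12],[0,0,0,0,12],[0,0,0.6,0,12],[0,0,0,0,12],[0,0,0,0,12]])

```text
clock: 16.8
tool_pos: [615.6, 110.8, 73.0]
eef_rot: [-3.074, -0.015, 0.496]
wrist_force: [0.5, 0.1, 2.5]
width: 16.7
finger_force: 40.1
```

Contact, so I'm releasing and rising, with a check of the level and of both rails.

Call:
arm_command(deltas=[[0,0,0,0,22],[0,0,0,0,30],[0,0,0,0,38],[0,0,0,0,38],[0,0,0,0,38],[0,0,-15,0,38],[0,0,-30,0,38],[-30,0,-20,0,45],[-30,-10,-20,0,50],[-30,-15,-20,0,50],[0,0,0,0,50],[0,0,0,0,50],[0,0,0,0,50]])

```text
clock: 17.88
tool_pos: [526.8, 82.9, 178.0]
eef_rot: [-3.074, -0.016, 0.496]
wrist_force: [-0.2, -0.4, 0.2]
width: 50.2
finger_force: 0.0
```

```bash
cat > pm.py <<'E'
# measure white bars on the stand by wrist camera, in plate frame
from fit import *
import sys
z=float(sys.argv[1]);SP=(597.2,142.9,.497,28.5)
i=r.camera_info("wrist");im=r.read_camera("wrist");cv2.imwrite("pics/pm_%d.png"%(r.state()["clock"]*10),im)
print(r.state()["tool_pos"].round(1))
# rectify plate area at given height above plate: x -90..90 (up), y 110..-90 ; 3 px/mm
q=[(90,110,z),(90,-90,z),(-90,-90,z),(-90,110,z)]
src=np.float32([proj("wrist",stand(SP,p,0),i) for p in q])
w=cv2.warpPerspective(im,cv2.getPerspectiveTransform(src,np.float32([[0,0],[600,0],[600,540],[0,540]])),(600,540))
cv2.imwrite("pics/pmr.png",w)
g=cv2.cvtColor(w,cv2.COLOR_BGR2GRAY);hsv=cv2.cvtColor(w,cv2.COLOR_BGR2HSV)
m=((g>int(sys.argv[2]) if len(sys.argv)>2 else g>185)&(hsv[...,1]<70)).astype('u1');m=cv2.morphologyEx(m,cv2.MORPH_OPEN,np.ones((9,9),'u1'))
n,l,st,c=cv2.connectedComponentsWithStats(m)
for k in range(1,n):
    if st[k,4]<800:continue
    a,b,an=cv2.minAreaRect(np.argwhere(l==k)[:,::-1].astype('f4'));print("x %.1f y %.1f"%(90-a[1]/3,110-a[0]/3),"size",np.round(np.array(b)/3,0),"ang",round(an,1))
E
python3 pm.py 28
```

```text
[526.9  82.9 177.4]
x -5.8 y -35.5 size [112.  17.] ang 90.0
x 25.0 y 81.8 size [33. 20.] ang 90.0
x -35.2 y 78.4 size [19. 14.] ang 87.1
```

```bash
python3 plan.py .496 440,0,140 443,-381,110
```

```text
turn 0.0 tip now [526.4  84.6 152.5] zaxis [-0.019  0.066 -0.998] yaw 0.496 j [0.12 2.76]
440,0,140 delta [-116.4   33.9    8.5] len 122.0
443,-381,110 delta [-179.1  337.6    4.6] len 382.0
```

Call:
arm_command(deltas=[[-29.1,8.5,2.1,0,50],[-29.1,8.5,2.1,0,50],[-29.1,8.5,2.1,0,50],[-29.1,8.5,2.1,0,50],[-16.3,30.7,0.4,0,50],[-16.3,30.7,0.4,0,50],[-16.3,30.7,0.4,0,50],[-16.3,30.7,0.4,0,50],[-16.3,30.7,0.4,0,50],[-16.3,30.7,0.4,0,50],[-16.3,30.7,0.4,0,50],[-16.3,30.7,0.4,0,50],[-16.3,30.7,0.4,0,50],[-16.3,30.7,0.4,0,50],[-16.3,30.7,0.4,0,50],[0,0,0,0.12,50],[0,0,0,0.12,50],[0,0,0,0.12,50],[0,0,0,0.12,50],[0,0,0,0.056,50]])

```text
clock: 19.6
tool_pos: [443.3, -383.5, 133.8]
eef_rot: [-3.075, 0.024, -0.045]
wrist_force: [0.1, -0.0, 0.7]
width: 50.2
finger_force: 0.0
```

Call:
arm_command(deltas=[[0,0,0,0,50],[0,0,0,0,50]])

```text
clock: 19.77
tool_pos: [443.2, -383.2, 134.3]
eef_rot: [-3.075, 0.023, -0.036]
wrist_force: [-0.3, -0.2, 0.5]
width: 49.9
finger_force: 0.0
```

```bash
python3 bar.py; python3 plan.py -.04 443,-381,4
```

```text
19.7667 [ 443.2 -383.2  134.3] [-3.075  0.023 -0.036] [ 0.   -0.01 -0.    0.    0.   -0.01]
[387, 0, 125, 67, 2354] [ 559.  -510.7] [94. 18.] yaw 1.156
[307, 50, 168, 88, 3546] [ 515.  -472.6] [121.  18.] yaw 1.167
[249, 107, 26, 161, 3840] [ 445.6 -380. ] [ 18. 129.] yaw -0.046
[131, 133, 46, 121, 2949] [ 444.4 -295.2] [100.  22.] yaw 0.043
[0, 293, 55, 51, 1274] [ 338.7 -144.8] [35. 88.] yaw -0.873
[464, 297, 48, 51, 1367] [ 333.8 -577.7] [56. 33.] yaw 0.624
turn 0.004 tip now [ 442.7 -381.5  109.7] zaxis [-0.021  0.067 -0.998] yaw -0.036 j [-0.73  2.45]
443,-381,4 delta [  2.8   6.5 105.4] len 106.0
```

Call:
arm_command(deltas=[[1,1.1,21,0,50],[1,1.1,21,0,50],[1,1.1,21,0,50],[1,1.1,21,0,50],[1,1.1,21,0,50],[0,0,0,0,50],[0,0,0,0,12],[0,0,0,0,12],[0,0,0,0,12],[0,0,0,0,12],[0,0,0,0,12],[0,0,0,0,12],[-0.4,-1.6,-24,0,12],[-0.4,-1.6,-24,0,12],[-0.4,-1.6,-24,0,12],[-0.4,-1.6,-24,0,12],[0,0,0,-0.125,12],[0,0,0,-0.125,12],[0,0,0,-0.125,12],[0,0,0,-0.125,12]])

```text
clock: 21.48
tool_pos: [446.3, -381.7, 127.3]
eef_rot: [-3.074, -0.013, 0.467]
wrist_force: [0.5, -0.3, -0.9]
width: 16.4
finger_force: 39.3
```

Call:
arm_command(deltas=[[0,0,0,-0.033,12],[0,0,0,0,12]])

```text
clock: 21.65
tool_pos: [446.2, -381.7, 127.1]
eef_rot: [-3.074, -0.015, 0.495]
wrist_force: [0.6, 0.1, 0.3]
width: 16.4
finger_force: 39.3
```

```bash
python3 plan.py .497 435,60,130 580.5,174,82 580.5,174,52
```

```text
turn -0.002 tip now [ 445.7 -380.1  102.1] zaxis [-0.019  0.066 -0.998] yaw 0.495 j [-0.73  1.92]
435,60,130 delta [ 200.8 -392.7    1.4] len 441.0
580.5,174,82 delta [181.5 -27.4  52.6] len 191.0
580.5,174,52 delta [-0.4  2.  29.9] len 30.0
```

Call:
arm_command(deltas=[[16.7,-32.7,0.1,0,12],[16.7,-32.7,0.1,0,12],[16.7,-32.7,0.1,0,12],[16.7,-32.7,0.1,0,12],[16.7,-32.7,0.1,0,12],[16.7,-32.7,0.1,0,12],[16.7,-32.7,0.1,0,12],[16.7,-32.7,0.1,0,12],[16.7,-32.7,0.1,0,12],[16.7,-32.7,0.1,0,12],[16.7,-32.7,0.1,0,12],[16.7,-32.7,0.1,0,12],[25.9,-3.9,7.5,0,12],[25.9,-3.9,7.5,0,12],[25.9,-3.9,7.5,0,12],[25.9,-3.9,7.5,0,12],[25.9,-3.9,7.5,0,12],[25.9,-3.9,7.5,0,12],[25.9,-3.9,7.5,0,12],[0,0,0,0,12]])

```text
clock: 23.32
tool_pos: [585.6, 173.8, 105.5]
eef_rot: [-3.074, -0.016, 0.493]
wrist_force: [-1.7, -0.1, -0.1]
width: 16.7
finger_force: 39.4
```

Call:
arm_command(deltas=[[0,0,0,0,12],[0,0,0,0,12]])

```text
clock: 23.48
tool_pos: [582.0, 171.0, 106.8]
eef_rot: [-3.074, -0.013, 0.492]
wrist_force: [-0.3, -0.1, 0.2]
width: 16.5
finger_force: 39.4
```

```bash
python3 plan.py .497 580.5,174,52
```

```text
turn -0.005 tip now [581.5 172.6  81.9] zaxis [-0.021  0.066 -0.998] yaw 0.492 j [0.25 2.9 ]
580.5,174,52 delta [-0.6  0.3 29.9] len 30.0
```

Call:
arm_command(deltas=[[-0.2,0.1,10,-0.005,12],[-0.2,0.1,10,0,12],[-0.2,0.1,9.5,0,12],[0,0,0,0,12],[0,0,0,0,12],[0,0,1.2,0,12],[0,0,0,0,12],[0,0,0,0,12]])

```text
clock: 24.15
tool_pos: [581.7, 172.7, 76.4]
eef_rot: [-3.074, -0.015, 0.498]
wrist_force: [0.2, 0.2, -1.1]
width: 16.8
finger_force: 39.4
```

Call:
arm_command(deltas=[[0,0,0.8,0,12],[0,0,0,0,12],[0,0,0,0,12]])

```text
clock: 24.4
tool_pos: [581.9, 172.8, 75.8]
eef_rot: [-3.074, -0.015, 0.498]
wrist_force: [-0.5, 0.2, 1.8]
width: 16.8
finger_force: 39.8
```

Call:
arm_command(deltas=[[0,0,0.7,0,12],[0,0,0,0,12],[0,0,0,0,22],[0,0,0,0,30],[0,0,0,0,38],[0,0,0,0,38],[0,0,0,0,38],[0,0,-15,0,38],[0,0,-30,0,38],[-20,10,-30,0,45],[-25,10,-30,0,50],[-25,15,-20,0,50],[0,0,0,0,50],[0,0,0,0,50],[0,0,0,0,50]])

```text
clock: 25.65
tool_pos: [539.5, 100.5, 195.8]
eef_rot: [-3.074, -0.015, 0.498]
wrist_force: [0.1, 0.3, -0.1]
width: 50.0
finger_force: 0.0
```

```bash
sed -i 's/28.5)/29.4)/' pm.py lv.py; python3 pm.py 28; python3 lv.py 2
```

```text
[539.4 100.8 195.3]
x 2.0 y -35.3 size [ 17. 127.] ang 0.0
x 0.8 y 34.7 size [128.  17.] ang 90.0
x 38.8 y 83.1 size [ 7. 19.] ang 87.1
x -27.2 y 81.8 size [32. 18.] ang 90.0
[539.40110059 100.81239215 195.28642884] 50.00090521699453
[[142.0, 172.0], [130.0, 35.0], [159.0, 35.0], [169.0, 173.0]]
prof [(0, 93), (10, 94), (20, 94), (30, 94), (40, 93), (50, 135), (60, 212), (70, 229), (80, 230), (90, 218), (100, 168), (110, 146), (120, 173), (130, 206), (140, 214), (150, 216), (160, 216), (170, 216), (180, 217), (190, 217), (200, 217), (210, 216), (220, 215), (230, 215), (240, 217), (250, 204), (260, 143), (270, 198), (280, 209), (290, 188), (300, 119), (310, 60), (320, 42), (330, 42), (340, 49), (350, 77), (360, 131), (370, 155), (380, 134), (390, 107), (400, 155), (410, 156), (420, 158), (430, 155), (440, 154), (450, 156), (460, 154), (470, 154), (480, 155), (490, 156), (500, 155), (510, 154), (520, 160), (530, 166), (540, 155), (550, 182), (560, 225), (570, 230), (580, 229), (590, 200), (600, 97), (610, 85), (620, 95), (630, 96), (640, 96), (650, 96)]
[([43.0, 15.0], np.float64(-47.9), [0, 0, 136, 40, 2588]), ([455.0, 8.0], np.float64(20.9), [140, 0, 520, 45, 6224]), ([327.0, 75.0], np.float64(-0.5), [299, 40, 57, 69, 3130]), ([605.0, 77.0], np.float64(45.9), [602, 57, 9, 38, 212])]
```

Both long bars are right (y -35.3 and +34.7, x within 2 mm, square) and the ball is still mid. Now the short bars. I'll go to yaw ≈3.19 for pickup, because placing needs yaw 2.068.

```bash
python3 plan.py .498 450,-140.5,110
```

```text
turn 0.001 tip now [538.8 102.7 170.1] zaxis [-0.021  0.066 -0.998] yaw 0.499 j [0.15 2.79]
450,-140.5,110 delta [-194.9  174.7   45.7] len 266.0
```

Call:
arm_command(deltas=[[-25.8,3,4.6,0,50],[-25.8,3,4.6,0,50],[-25.8,3,4.6,0,50],[-25.8,3,4.6,0,50],[-15.3,27.1,4.6,0,50],[-15.3,27.1,4.6,0,50],[-15.3,27.1,4.6,0,50],[-15.3,27.1,4.6,0,50],[-15.3,27.1,4.6,0,50],[-15.3,27.1,4.6,0,50],[0,0,0,-0.12,50],[0,0,0,-0.12,50],[0,0,0,-0.12,50],[0,0,0,-0.12,50],[0,0,0,-0.12,50],[0,0,0,-0.12,50],[0,0,0,-0.12,50],[0,0,0,-0.12,50],[0,0,0,-0.12,50],[0,0,0,-0.12,50]])

```text
clock: 27.42
tool_pos: [450.8, -142.0, 134.4]
eef_rot: [-3.129, -0.069, 1.705]
wrist_force: [0.2, -0.4, -0.5]
width: 49.5
finger_force: 0.0
```

Call:
arm_command(deltas=[[0,0,0,-0.12,50],[0,0,0,-0.12,50],[0,0,0,-0.12,50],[0,0,0,-0.12,50],[0,0,0,-0.12,50],[0,0,0,-0.12,50],[0,0,0,-0.12,50],[0,0,0,-0.12,50],[0,0,0,-0.12,50],[0,0,0,-0.12,50],[0,0,0,-0.12,50],[0,0,0,-0.12,50],[0,0,0,0,50],[0,0,0,0,50]])

```text
clock: 28.58
tool_pos: [450.7, -142.1, 134.7]
eef_rot: [3.075, -0.021, 3.137]
wrist_force: [-0.1, -0.4, 0.4]
width: 49.9
finger_force: 0.0
```

```bash
python3 bar.py;python3 plan.py 3.19 451,-140.5,4
```

```text
28.5833 [ 450.7 -142.1  134.7] [ 3.075 -0.021  3.137] [-0.   -0.01  0.    0.   -0.    0.03]
[437, 146, 34, 25, 383] [421.9  24.6] [24. 21.] yaw -1.419
[306, 211, 25, 27, 420] [470.4 -82.2] [20. 22.] yaw 0.43
[286, 217, 22, 26, 325] [475.1 -99.4] [21. 17.] yaw 0.421
[199, 225, 35, 49, 933] [ 490. -166.] [27. 42.] yaw -0.103
[87, 247, 41, 23, 364] [ 493.  -250.9] [30. 17.] yaw 1.096
[121, 271, 16, 19, 172] [ 514.8 -239.6] [18. 11.] yaw 0.288
[11, 284, 16, 17, 159] [ 521.2 -324. ] [11. 16.] yaw -0.631
[489, 304, 23, 29, 418] [568.7  93.9] [28. 21.] yaw -0.322
[0, 311, 37, 34, 651] [ 548.3 -336.3] [21. 43.] yaw -0.906
[192, 315, 124, 26, 875] [ 563.4 -133. ] [110.  26.] yaw -1.555
[376, 351, 24, 33, 332] [613.2  -8.5] [40. 17.] yaw 0.496
turn -0.054 tip now [ 450.1 -140.5  109.9] zaxis [-0.021  0.067 -0.998] yaw 3.136 j [-0.34 -0.33]
451,-140.5,4 delta [ -2.7  -7.2 105.6] len 106.0
```

Call:
arm_command(deltas=[[0,0,0,-0.055,50],[-0.4,-1.4,21.1,0,50],[-0.4,-1.4,21.1,0,50],[-0.4,-1.4,21.1,0,50],[-0.4,-1.4,21.1,0,50],[-0.4,-1.4,21.1,0,50],[0,0,0,0,50],[0,0,0,0,12],[0,0,0,0,12],[0,0,0,0,12],[0,0,0,0,12],[0,0,0,0,12],[0,0,0,0,12],[0,0,0,0,12],[0.5,1.6,-24,0,12],[0.5,1.6,-24,0,12],[0.5,1.6,-24,0,12],[0.5,1.6,-24,0,12],[0.3,0.8,-12,0,12],[0,0,0,0,12]])

```text
clock: 30.3
tool_pos: [452.0, -143.2, 141.2]
eef_rot: [3.076, -0.011, -3.089]
wrist_force: [0.8, -0.1, -0.7]
width: 16.5
finger_force: 39.4
```

Call:
arm_command(deltas=[[0,0,0,0.125,12],[0,0,0,0.125,12],[0,0,0,0.125,12],[0,0,0,0.125,12],[0,0,0,0.125,12],[0,0,0,0.125,12],[0,0,0,0.125,12],[0,0,0,0.125,12],[0,0,0,0.125,12],[0,0,0,0,12],[0,0,0,0,12]])

```text
clock: 31.22
tool_pos: [450.0, -142.5, 137.4]
eef_rot: [3.127, -0.068, 2.073]
wrist_force: [-0.3, -0.2, -0.9]
width: 16.8
finger_force: 39.3
```

```bash
python3 plan.py 2.068 440,30,140 628.7,159.1,100 628.7,159.1,66
python3 -c "
from h import *
im=r.read_camera('wrist');cv2.imwrite('pics/h1.png',im)"
```

```text
turn 0.005 tip now [ 449.5 -140.9  112.5] zaxis [-0.02   0.067 -0.998] yaw 2.073 j [-0.34  0.73]
440,30,140 delta [156.2  73.4 -15.9] len 173.0
628.7,159.1,100 delta [ 20.7 226.8  44.7] len 232.0
628.7,159.1,66 delta [-2.3 -0.5 33.9] len 34.0
```

Call:
arm_command(deltas=[[31.2,14.7,-3.2,0,12],[31.2,14.7,-3.2,0,12],[31.2,14.7,-3.2,0,12],[31.2,14.7,-3.2,0,12],[31.2,14.7,-3.2,0,12],[2.6,28.4,5.6,0,12],[2.6,28.4,5.6,0,12],[2.6,28.4,5.6,0,12],[2.6,28.4,5.6,0,12],[2.6,28.4,5.6,0,12],[2.6,28.4,5.6,0,12],[2.6,28.4,5.6,0,12],[2.6,28.4,5.6,0,12],[0,0,0,0,12],[0,0,0,0,12],[0,0,0,0,12],[0,0,0,0,12]])

```text
clock: 32.68
tool_pos: [628.9, 157.2, 125.7]
eef_rot: [3.128, -0.068, 2.07]
wrist_force: [0.2, -0.1, -1.0]
width: 17.0
finger_force: 39.4
```

```bash
python3 plan.py 2.068 628,159.6,67
python3 - <<'E'
from fit import *
SP=(597.2,142.9,.497,29.4);i=r.camera_info("wrist");im=r.read_camera("wrist");cv2.imwrite('pics/h2.png',im)
# bar in hand: rectify the plane of its top (about z=110) in plate axes
z=110-29.4
q=[(95,80,z),(95,-80,z),(-25,-80,z),(-25,80,z)]
src=np.float32([proj("wrist",stand(SP,p,0),i) for p in q]);print(src.round(0).tolist())
w=cv2.warpPerspective(im,cv2.getPerspectiveTransform(src,np.float32([[0,0],[480,0],[480,360],[0,360]])),(480,360));cv2.imwrite('pics/h2r.png',w)
g=cv2.cvtColor(w,cv2.COLOR_BGR2GRAY)
print([int(v) for v in g[150:210].max(0)[::10]])
E
```

```text
turn 0.002 tip now [628.4 158.8 100.8] zaxis [-0.02   0.066 -0.998] yaw 2.07 j [0.21 1.29]
628,159.6,67 delta [-1.4 -0.4 33.7] len 34.0
[[399.0, 77.0], [370.0, 404.0], [137.0, 407.0], [108.0, 76.0]]
[231, 230, 225, 95, 102, 135, 144, 146, 99, 97, 222, 228, 228, 228, 200, 164, 165, 164, 165, 166, 217, 226, 226, 226, 226, 217, 218, 218, 218, 219, 219, 219, 219, 218, 219, 218, 218, 209, 25, 26, 25, 24, 25, 25, 26, 0, 0, 0]
```

Call:
arm_command(deltas=[[-0.4,-0.1,11,0,12],[-0.4,-0.1,11,0,12],[-0.4,-0.1,11,0,12],[0,0,0,0,12],[0,0,0,0,12],[0,0,0,0,12]])

```text
clock: 33.23
tool_pos: [629.0, 158.7, 92.4]
eef_rot: [3.128, -0.068, 2.069]
wrist_force: [-0.4, 0.7, 0.3]
width: 16.9
finger_force: 39.4
```

Call:
arm_command(deltas=[[0,0,1.5,0,12],[0,0,0,0,12],[0,0,0,0,12]])

```text
clock: 33.48
tool_pos: [629.3, 158.9, 91.2]
eef_rot: [3.127, -0.068, 2.069]
wrist_force: [1.2, 0.2, -0.6]
width: 17.1
finger_force: 39.4
```

Call:
arm_command(deltas=[[0,0,1,0,12],[0,0,0,0,12],[0,0,0,0,12]])

```text
clock: 33.73
tool_pos: [629.4, 158.9, 90.3]
eef_rot: [3.127, -0.068, 2.069]
wrist_force: [-0.0, 0.3, 0.8]
width: 16.8
finger_force: 39.5
```

Call:
arm_command(deltas=[[0,0,0.7,0,12],[0,0,0,0,12],[0,0,0.7,0,12],[0,0,0,0,12],[0,0,0,0,12]], grip_force=20)

```text
clock: 34.15
tool_pos: [629.4, 159.1, 89.3]
eef_rot: [3.126, -0.067, 2.069]
wrist_force: [-1.3, -0.2, 5.6]
width: 16.6
finger_force: 40.1
```

Call:
arm_command(deltas=[[0,0,0,0,20],[0,0,0,0,26],[0,0,0,0,34],[0,0,0,0,38],[0,0,0,0,38],[0,0,0,0,38],[0,0,-15,0,38],[0,0,-30,0,38],[0,-15,-30,0,45],[-25,-30,-30,0,50],[-25,-30,-10,0,50],[0,0,0,0,50],[0,0,0,0,50],[0,0,0,0,50]], grip_force=40)

```text
clock: 35.32
tool_pos: [591.6, 77.5, 194.7]
eef_rot: [3.127, -0.068, 2.068]
wrist_force: [-0.0, 0.3, 0.2]
width: 50.3
finger_force: 0.0
```

```bash
python3 pm.py 42 150; python3 pm.py 28 150|tail -5;python3 plan.py 2.068 440,20,150 442.5,-294.5,115
```

```text
[591.6  78.  194.3]
x -1.0 y -6.8 size [124. 109.] ang 89.2
x 20.8 y 80.2 size [32. 18.] ang 90.0
x -21.2 y 79.2 size [50. 21.] ang 90.0
x -39.8 y 54.8 size [10. 14.] ang 90.0
x 37.0 y 86.3 size [ 7. 15.] ang 90.0
x 19.8 y 82.8 size [24. 15.] ang 88.9
x -3.3 y 82.3 size [18. 15.] ang 90.0
x -29.7 y 83.5 size [33. 22.] ang 90.0
x -39.8 y 58.0 size [ 9. 14.] ang 90.0
turn 0.002 tip now [591.1  79.9 169.1] zaxis [-0.02   0.066 -0.998] yaw 2.07 j [0.1  1.17]
440,20,150 delta [  18.  -161.6   18.2] len 164.0
442.5,-294.5,115 delta [-279.4 -148.    14. ] len 316.0
```

```bash
cat > sh.py <<'E'
import cv2,numpy as np,sys,glob,os
f=max(glob.glob("pics/pm_*.png"),key=os.path.getmtime)
from fit import *
SP=(597.2,142.9,.497,29.4);i=r.camera_info("wrist");im=cv2.imread(f)
def rect(z):
    src=np.float32([proj("wrist",stand(SP,p,0),i) for p in[(90,110,z),(90,-90,z),(-90,-90,z),(-90,110,z)]])
    return cv2.cvtColor(cv2.warpPerspective(im,cv2.getPerspectiveTransform(src,np.float32([[0,0],[600,0],[600,540],[0,540]])),(600,540)),cv2.COLOR_BGR2GRAY)
g=rect(42)
def runs(v,f):
    b=np.flatnonzero(np.diff(np.r_[0,(v>150).astype(int),0]));return [(f(a),f(c)) for a,c in b.reshape(-1,2) if c-a>10]
for x in(42,38,35,32,28,0,-28,-35,-42):print("x",x,[(round(a,0),round(b,0)) for a,b in runs(g[int((90-x)*3)],lambda k:110-k/3)])
for y in(15,0,-15):print("y",y,[(round(a,0),round(b,0)) for a,b in runs(g[:,int((110-y)*3)],lambda k:90-k/3)])
E
python3 sh.py
```

```text
x 42 [(np.float64(48.0), np.float64(-52.0))]
x 38 [(np.float64(48.0), np.float64(-52.0))]
x 35 [(np.float64(89.0), np.float64(75.0)), (np.float64(48.0), np.float64(-59.0))]
x 32 [(np.float64(89.0), np.float64(75.0)), (np.float64(48.0), np.float64(-60.0))]
x 28 [(np.float64(81.0), np.float64(72.0)), (np.float64(62.0), np.float64(55.0)), (np.float64(48.0), np.float64(-51.0))]
x 0 [(np.float64(77.0), np.float64(71.0)), (np.float64(42.0), np.float64(24.0)), (np.float64(-24.0), np.float64(-42.0))]
x -28 [(np.float64(90.0), np.float64(69.0)), (np.float64(42.0), np.float64(24.0)), (np.float64(-24.0), np.float64(-41.0))]
x -35 [(np.float64(89.0), np.float64(69.0)), (np.float64(42.0), np.float64(24.0)), (np.float64(17.0), np.float64(-2.0)), (np.float64(-24.0), np.float64(-42.0))]
x -42 [(np.float64(89.0), np.float64(69.0)), (np.float64(62.0), np.float64(49.0)), (np.float64(42.0), np.float64(-14.0)), (np.float64(-24.0), np.float64(-60.0))]
y 15 [(np.float64(45.0), np.float64(25.0)), (np.float64(-35.0), np.float64(-44.0))]
y 0 [(np.float64(45.0), np.float64(24.0)), (np.float64(-35.0), np.float64(-43.0)), (np.float64(-73.0), np.float64(-82.0))]
y -15 [(np.float64(45.0), np.float64(25.0))]
```

The short bar lies at x≈35, y≈-2, square. Now the second one.

Call:
arm_command(deltas=[[3.6,-32.3,3.6,0,50],[3.6,-32.3,3.6,0,50],[3.6,-32.3,3.6,0,50],[3.6,-32.3,3.6,0,50],[3.6,-32.3,3.6,0,50],[-31,-16.4,1.6,0,50],[-31,-16.4,1.6,0,50],[-31,-16.4,1.6,0,50],[-31,-16.4,1.6,0,50],[-31,-16.4,1.6,0,50],[-31,-16.4,1.6,0,50],[-31,-16.4,1.6,0,50],[-31,-16.4,1.6,0,50],[-31,-16.4,1.6,0,50]])

```text
clock: 36.58
tool_pos: [444.2, -297.5, 139.3]
eef_rot: [3.127, -0.069, 2.071]
wrist_force: [0.3, 0.2, 0.0]
width: 50.2
finger_force: 0.0
```

Call:
arm_command(deltas=[[0,0,0,-0.123,50],[0,0,0,-0.123,50],[0,0,0,-0.123,50],[0,0,0,-0.123,50],[0,0,0,-0.123,50],[0,0,0,-0.123,50],[0,0,0,-0.123,50],[0,0,0,-0.123,50],[0,0,0,-0.123,50],[0,0,0,0,50],[0,0,0,0,50]])

```text
clock: 37.5
tool_pos: [444.3, -295.9, 139.6]
eef_rot: [3.074, -0.018, -3.11]
wrist_force: [-0.5, 0.3, 0.1]
width: 49.9
finger_force: 0.0
```

```bash
python3 plan.py 3.177 442.5,-294.5,4.5
```

```text
turn -0.003 tip now [ 443.8 -294.2  114.7] zaxis [-0.02   0.067 -0.998] yaw -3.11 j [-0.61 -0.64]
442.5,-294.5,4.5 delta [ -0.7  -7.7 109.9] len 110.0
```

Call:
arm_command(deltas=[[-0.1,-1.5,22,0,50],[-0.1,-1.5,22,0,50],[-0.1,-1.5,22,0,50],[-0.2,-1.6,22,0,50],[-0.2,-1.6,22,0,50],[0,0,0,0,50],[0,0,0,0,12],[0,0,0,0,12],[0,0,0,0,12],[0,0,0,0,12],[0,0,0,0,12],[0,0,0,0,12],[0,0,0,0,12],[0.5,1.6,-24,0,12],[0.5,1.6,-24,0,12],[0.5,1.6,-24,0,12],[0.5,1.6,-24,0,12],[0.3,0.8,-12,0,12],[0,0,0,0,12]])

```text
clock: 39.08
tool_pos: [443.5, -297.9, 141.6]
eef_rot: [3.078, -0.013, -3.107]
wrist_force: [0.8, -0.1, -0.3]
width: 16.5
finger_force: 39.3
```

Call:
arm_command(deltas=[[0,0,0,0.123,12],[0,0,0,0.123,12],[0,0,0,0.123,12],[0,0,0,0.123,12],[0,0,0,0.123,12],[0,0,0,0.123,12],[0,0,0,0.123,12],[0,0,0,0.123,12],[0,0,0,0.123,12],[0,0,0,0,12],[0,0,0,0,12]])

```text
clock: 40.0
tool_pos: [441.9, -296.7, 137.6]
eef_rot: [3.127, -0.068, 2.073]
wrist_force: [-0.6, 0.6, -0.1]
width: 16.6
finger_force: 39.3
```

```bash
python3 plan.py 2.068 440,20,140 566.4,126.2,105 566.4,126.2,67
```

```text
turn 0.005 tip now [ 441.4 -295.   112.7] zaxis [-0.02   0.067 -0.998] yaw 2.073 j [-0.61  0.45]
440,20,140 delta [278.8 149.1  -6.2] len 316.0
566.4,126.2,105 delta [ 30.6 161.2  39.5] len 169.0
566.4,126.2,67 delta [-2.6 -0.5 37.9] len 38.0
```

Call:
arm_command(deltas=[[31,16.6,-0.7,0,12],[31,16.6,-0.7,0,12],[31,16.6,-0.7,0,12],[31,16.6,-0.7,0,12],[31,16.6,-0.7,0,12],[31,16.6,-0.7,0,12],[31,16.6,-0.7,0,12],[31,16.6,-0.7,0,12],[31,16.6,-0.7,0,12],[5.1,26.9,6.6,0,12],[5.1,26.9,6.6,0,12],[5.1,26.9,6.6,0,12],[5.1,26.9,6.6,0,12],[5.1,26.9,6.6,0,12],[5.1,26.9,6.6,0,12],[0,0,0,0.004,12],[0,0,0,0,12],[0,0,0,0,12],[0,0,0,0,12]])

```text
clock: 41.58
tool_pos: [566.2, 124.3, 130.6]
eef_rot: [3.128, -0.068, 2.066]
wrist_force: [-0.3, 0.5, 0.5]
width: 17.2
finger_force: 39.3
```

```bash
python3 plan.py 2.068 566.4,126.2,67
```

```text
turn -0.002 tip now [565.7 126.  105.6] zaxis [-0.02   0.066 -0.998] yaw 2.066 j [0.18 1.26]
566.4,126.2,67 delta [-2.8  0.2 38.5] len 39.0
```

Call:
arm_command(deltas=[[-0.7,0,9.6,0,12],[-0.7,0,9.6,0,12],[-0.7,0,9.6,0,12],[-0.7,0,9.6,0,12],[0,0,0,0,12],[0,0,0,0,12],[0,0,1.5,0,12],[0,0,0,0,12],[0,0,0,0,12]])

```text
clock: 42.33
tool_pos: [567.5, 125.1, 90.7]
eef_rot: [3.127, -0.068, 2.065]
wrist_force: [0.1, 0.2, -0.1]
width: 16.8
finger_force: 39.3
```

Call:
arm_command(deltas=[[0,0,1,0,12],[0,0,0,0,12],[0,0,0.7,0,12],[0,0,0,0,12],[0,0,0,0,12]])

```text
clock: 42.75
tool_pos: [567.5, 125.3, 89.3]
eef_rot: [3.127, -0.068, 2.065]
wrist_force: [-3.5, 0.6, 6.5]
width: 16.6
finger_force: 40.0
```

Contact; releasing and rising.

Call:
arm_command(deltas=[[0,0,0,0,20],[0,0,0,0,26],[0,0,0,0,34],[0,0,0,0,38],[0,0,0,0,38],[0,0,0,0,38],[0,0,-15,0,38],[0,0,-30,0,38],[0,0,-30,0,40],[-25,8,-30,0,40],[-25,8,-10,0,40],[0,0,0,0,40],[0,0,0,0,40],[0,0,0,0,40],[0,0,0,0,40]])

```text
clock: 44.0
tool_pos: [606.4, 81.7, 199.3]
eef_rot: [3.129, -0.069, 2.066]
wrist_force: [0.2, 0.1, 0.2]
width: 40.3
finger_force: 0.0
```

```bash
python3 pm.py 42 150|head -1; python3 sh.py; sed -i 's/print("prof".*/print("prof",[(k,int(v)) for k,v in zip(range(230,420,5),g[30:110].mean(0)[230:420:5])])/' lv.py; python3 lv.py 3; python3 bm.py z 0
```

```text
[606.4  81.9 199.4]
x 42 [(np.float64(48.0), np.float64(-52.0))]
x 38 [(np.float64(47.0), np.float64(-52.0))]
x 35 [(np.float64(89.0), np.float64(75.0)), (np.float64(47.0), np.float64(-52.0))]
x 32 [(np.float64(47.0), np.float64(-52.0))]
x 28 [(np.float64(89.0), np.float64(72.0)), (np.float64(42.0), np.float64(-51.0))]
x 0 [(np.float64(75.0), np.float64(69.0)), (np.float64(42.0), np.float64(24.0)), (np.float64(-25.0), np.float64(-42.0))]
x -28 [(np.float64(89.0), np.float64(69.0)), (np.float64(49.0), np.float64(-50.0))]
x -35 [(np.float64(84.0), np.float64(69.0)), (np.float64(50.0), np.float64(-51.0))]
x -42 [(np.float64(88.0), np.float64(70.0)), (np.float64(48.0), np.float64(-50.0))]
y 15 [(np.float64(45.0), np.float64(26.0)), (np.float64(-25.0), np.float64(-43.0))]
y 0 [(np.float64(45.0), np.float64(26.0)), (np.float64(-25.0), np.float64(-43.0)), (np.float64(-71.0), np.float64(-79.0))]
y -15 [(np.float64(45.0), np.float64(26.0)), (np.float64(-25.0), np.float64(-43.0))]
[606.43184447  81.85372424 199.43249718] 40.19305244131739
[[209.0, 6.0], [347.0, 6.0], [346.0, 38.0], [210.0, 38.
[... 365 characters left out ...]
, 119), (385, 113), (390, 142), (395, 158), (400, 161), (405, 160), (410, 159), (415, 159)]
[([482.0, 49.0], np.float64(25.4), [0, 0, 660, 144, 14813]), ([324.0, 70.0], np.float64(-1.0), [296, 37, 57, 68, 2868])]
prof [178, 241, 250, 246, 205, 191, 220, 221, 223, 219, 214, 212, 203, 197, 191, 209, 205, 126, 61, 48, 67, 122, 141, 135, 183, 188, 184, 186, 207, 214, 181, 181, 180, 154, 139, 177, 203, 175, 92, 73]
ball [([591.0, 20.0], np.float64(48.6), [578, 0, 22, 50, 600]), ([298.0, 48.0], np.float64(-0.3), [271, 13, 60, 64, 2468]), ([590.0, 68.0], np.float64(48.3), [584, 54, 14, 26, 197])]
44.15 [606.71080237  81.86271622 199.80396749] [-0.37006753 -0.99627045  0.20224884] 39.997869893973906
```

All four bars are in place and square (shorts at x≈+35 and -34, y≈-2 and 0). The ball is at +0.7 mm and the gripper is clear, so I'm handing in.

```bash
python3 -c "
from rig import r
print(r.close_job())"
```

```text
the job is handed in; nothing more can be done
None
```

I built the crib and handed it in at about 44 s; no verdict came back. By my last measurements, the plate is level on the wedge (ball +0.7 mm), with both long bars on the rails and both short bars crosswise on top, all square and within about 3 mm of their places.

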